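Roll a guide roller up the inspection ramp until the catch holds it

TASK

Roll the blue roller up its lane of the sloping two-lane ramp by pushing it gently with a fingertip, all the way to the stop at the top, so that the yellow catch springs up behind it and it stays there when you take your hand away. Only push it: do not pinch it or pick it up, and keep it under control, neither flicked up nor left to run back down. Leave the orange roller at the foot of its lane and everything else as it is.

Things in the scene. Friction and masses are not known exactly. Their poses are not given: they have to be found in the camera images.
- track: Fixed sloping track, aluminium and white, 257 x 104 mm. Origin midway between the lanes at floor level, 60 mm above the bench; x runs uphill along the lanes (8 degree rise), y left, z square to the floors. Two gutters 24.5 mm wide centred at y = +34 (left) and -34 mm (right), side walls 14 mm high. A 10 mm lip at the foot (x = -120 mm), an upright stop plate 38 mm high at the top (x = 115 mm).
- roller_blue_center (a point): Centre of the blue-tyred ball-bearing roller to be moved: 52 mm diameter, 22 mm wide, 0.10 to 0.20 kg, standing on its rim, loose at the foot of one lane against the lip, axle level and across the lane (its axes turn as it rolls). Centre 26 mm above the lane floor. It stands 38 mm clear of the walls, so it can be pushed from behind at its middle height, above walls and lip.
- roller_orange_center (a point): Centre of the orange roller, the same size, at the foot of the other lane. It stays there.
- home_left (a point): Where a roller's centre is when it touches the stop at the top of the left lane (26 mm above the floor). The catch lets a roller settle back about 4 mm from here.
- home_right (a point): The same for the right lane.
- foot_left (a point): Where a roller's centre is when it rests against the lip at the foot of the left lane, 189 mm down the lane from home_left.
- foot_right (a point): The same for the right lane.
- catch_left (a joint): Yellow spring catch in a slot in the left lane's floor, 25 mm short of the home point, tip 9 mm above the floor. 0 rad = up, 0.6 = pressed below the floor. A roller pushed uphill presses it down easily and rolls over it; it springs up behind the roller only when the roller is within about 3 mm of the stop, and then blocks its way back.
- catch_right (a joint): The same catch in the right lane.
- roller_spare: Grey-tyred roller, 52 mm across and 22 mm high, lying flat on the bench beside the ramp; origin at its centre. To be left alone.
- vial: Small amber jar with a black cap, 28 mm across and 55 mm high, standing beside the ramp; origin under its middle. To be left alone.
- plug_gauge: Plug gauge with a green handle and steel ends, 122 mm long and 16 mm thick, lying beside the ramp along its own x; origin under its middle. To be left alone.
- tray_roller_1: Orange-tyred roller lying flat in the black tray; origin at its centre. To be left alone.
- tray_roller_2: Grey-tyred roller lying flat in the black tray; origin at its centre. To be left alone.
- pen_cup: White cup with markers, 72 mm across and 135 mm high; origin under its middle. To be left alone.

How it is judged:
On the way:
1. the blue roller has been rolled more than half-way up its lane (x of roller_blue_center in the frame of track above 0 m), for 0.1 s.
At the end, for the whole second after the job is handed in: The blue roller rests at the top of its lane, its centre within 8 mm of where it touches the stop, with that lane's catch up behind it (joint below 0.10 rad); the orange roller is still within 10 mm of its place at the foot of the other lane (((distance between roller_blue_center and home_left below 0.008 m and value of joint catch_left below 0.1 rad) or (distance between roller_blue_center and home_right below 0.008 m and value of joint catch_right below 0.1 rad)) and (distance between roller_orange_center and foot_left below 0.01 m or distance between roller_orange_center and foot_right below 0.01 m) and linear speed of roller_blue below 0.02 m/s).
It fails at once if the blue roller is lifted off the lane floor (by 10 mm or more) or falls off the ramp (z of roller_blue_center in the frame of track above 0.036 m or z of roller_blue_center in the frame of track below 0.018 m).
It fails at once if the blue roller is flicked or runs away (faster than 0.45 m/s) (linear speed of roller_blue above 0.45 m/s).
It fails at once if the fingers squeeze or press the blue roller with more than 35 N (contact force between the fingers and roller_blue above 35 N).
It fails at once if the orange roller is moved by more than 12 mm (distance of roller_orange_center from where it was at the start of the episode above 0.012 m).
It fails at once if another thing on the bench (spare roller, vial, plug gauge, tray rollers, pen cup) is moved by more than 20 mm (distance of any of roller_spare, vial, plug_gauge, tray_roller_1, tray_roller_2, pen_cup from where it was at the start of the episode above 0.02 m).
It also fails if it takes over 40 s, if anything falls off the work surface, if the arm or the gripper's body presses on something with over 40 N, if the wrist force passes 120 N, or if a joint passes its speed limit or range.

ROBOT

A 6-joint arm with a two-finger parallel gripper is mounted at the origin on the work surface. World frame = base frame: x ahead of the robot, y to its left, z up, the work surface at z = 0. Lengths are in m, angles in rad, forces in N, time in s.
With the tool pointing down it reaches from about 0.35 to 0.975 m from the base axis. Payload 4.9 kg.
Tool frame: the origin (TCP) lies midway between the tips of the shut fingers; the grasp point (between the pads) lies 19 mm behind it; z points along the fingers, y is the direction in which the jaws open and shut (so a half turn about z gives the same grasp; the last joint's range is limited). The gripper opens to 85 mm and grips with 20 to 120 N. Pads are 22 mm wide; open, the fingers measure 114 mm over their backs; the gripper's body (76 mm by 85 mm) begins 54 mm behind the grasp point. The pads swing forward as they close: fully open they stand 13 mm farther back than shut.
Start: joints at [-1.314, 0.053, 1.613, -0, 1.476, -0.119], TCP at [0.229, -0.581, 0.231] pointing down, gripper open.
Joint ranges: [-3.01, 3.01], [-1.01, 2.22], [0.06, 2.58], [-1.02, 4.17], [0.09, 2.62], [-3.14, 3.14]. Speed limits (rad/s): [2.57, 2.57, 3.14, 3.14, 3.14, 3.14].

INTERFACE

Orientations are given as a rotation vector (axis times angle).
In Python, from station import ctrl gives the robot as it stands.
- The arm moves only by the tool play_rows, never from a script. Its argument "motion" is a list that holds one entry, the list of rows, each a list of 7 numbers: the closure, from -1 (fully open) to 1 (shut), then the shift along the tool's x, y, z in cm, then the turn, a rotation vector about the tool's x, y, z in degrees. A call has 1 to 20 rows; each row is the pose to reach, as a shift and turn from the pose measured when the call began, along the tool's axes at that moment; what a row does not reach only later rows make up. A row lasts 1/8 s, in which the tool goes at most 62.5 mm and 10.7 degrees, less where a joint would pass 70% of its speed; a pose out of reach is approached as far as the arm can. A call with a gripper value outside its range is refused whole. The fingers move at their own pace and stop on an object; "newtons" is the grip in N (left out, the last holds). Time passes only in rows, so rows that repeat a pose let the fingers close. It gives the time, the measured TCP pose, the force and the opening at its end, in the units of the state.
- ctrl.get_obs(): the state, without advancing time (a new reading comes with each control period).
- ctrl.get_image(name): name is "scene" or "top"; returns a dict with "color" (384x512x3 uint8, red, green, blue), "mtx" (3x3 intrinsics, pixels), "D" ([k1, k2, p1, p2, k3] as OpenCV has them; the pictures are not rectified), "T" (4x4, takes a point from camera to world coordinates). Camera axes: x right, y up, looking along -z (the intrinsics and any distortion apply to the point x, -y, -z); pixel columns grow to the right and rows downward; lengths in m; the calibration is good to about 2 mm. A picture is of the moment at which its call begins. There is no depth.
- ctrl.finish_job(): hands the job in, once; it reports no verdict.
The state is a dict: "t": time; "q": joint angles; "dq": joint speeds; "effort": joint torques, N m; "tool_pos": TCP position; "tool_rot": TCP orientation; "contact_force": force on the tool from outside, world axes, zero at the start; "wrist_torque": the same for the moment, N m; "opening": finger opening in m.
Only numpy, scipy, OpenCV 4.12 (cv2) and the standard library are available. Lean on these libraries where they do the work, as an engineer would, in place of code of your own. Each camera call takes 0.05 s, during which the arm holds its last target.

## Working session

There is one attempt and no reset: what is moved stays moved. The work goes in short steps, Python scripts to look and compute and a tool call to move; the robot and the scene stay as the last step left them, time stands still between calls to the robot, and variables do not carry over. Pictures are saved under pics/ and viewed, and the job is handed in when it is done.

Besides the shell and the picture viewer there is one more tool, called after "Emit:" in YAML: its name, and indented under it one key for each argument. play_rows: Moves the arm, as the interface text tells. Its arguments: {"type":"object","properties":{"motion":{"type":"array"},"newtons":{"type":"number"}},"required":["motion"]}

```bash
mkdir -p pics && ls
python3 - <<'E'
from station import ctrl
import cv2
print(ctrl.get_obs())
for n in ("scene","top"):
    im=ctrl.get_image(n); cv2.imwrite(f"pics/{n}0.png",im["color"][:,:,::-1]); print(n,im["mtx"],im["D"],im["T"])
E
```

```text
pics
{'t': 0.0, 'q': array([-1.31400830e+00,  5.33858408e-02,  1.61430988e+00,  5.57764068e-06,
        1.47600788e+00, -1.18984159e-01]), 'dq': array([ 0.00021483, -0.00027411,  0.00037374,  0.00096372, -0.00132317,
       -0.00068899]), 'effort': array([-1.21643821e-03, -3.93693924e+01, -3.70175028e+01, -1.48644267e-04,
        7.16950977e-03, -7.68500740e-06]), 'tool_pos': array([ 0.22921871, -0.58077021,  0.23003557]), 'tool_rot': array([-3.08423551e+00, -5.86400631e-01,  2.19441534e-04]), 'contact_force': array([-0.82343883,  0.52086353,  0.05816225]), 'wrist_torque': array([0.01757369, 0.01591312, 0.00326061]), 'opening': 0.0850707105066887}
scene [[447.57199952   0.         250.61231008]
 [  0.         447.57199952 188.68949199]
 [  0.           0.           1.        ]] [-0.12243063  0.          0.          0.          0.        ] [[ 0.53632653 -0.62345929  0.56890453  1.32817584]
 [ 0.84386367  0.40868381 -0.347666   -0.52077768]
 [-0.01574647  0.66654036  0.74530262  1.14435422]
 [ 0.          0.          0.          1.        ]]
top [[449.20411281   0.         251.79868633]
 [  0.         449.20411281 188.60508564]
 [  0.           0.           1.        ]] [-0.15041413  0.          0.          0.          0.        ] [[-0.00444433  0.9895218  -0.14431514  0.34320533]
 [-0.99981895 -0.00172693  0.01894942 -0.01961154]
 [ 0.01850164  0.14437323  0.98935032  1.39467382]
 [ 0.          0.          0.          1.        ]]
```

View pics/scene0.png

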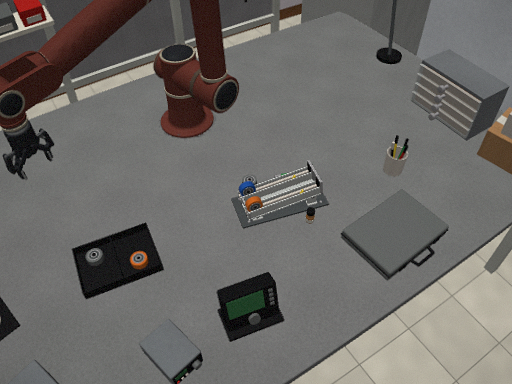

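View pics/top0.png

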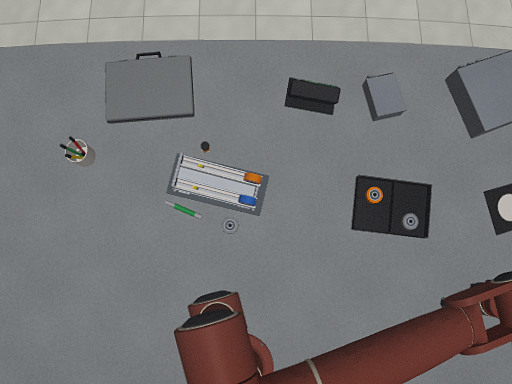

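Run:
```python
import cv2
a=cv2.imread("pics/top0.png")[140:245,155:285]; cv2.imwrite("pics/top0z.png",cv2.resize(a,None,fx=6,fy=5.7,interpolation=cv2.INTER_CUBIC)[:600,:800])
a=cv2.imread("pics/scene0.png")[150:235,220:340]; cv2.imwrite("pics/scene0z.png",cv2.resize(a,None,fx=6,fy=6,interpolation=cv2.INTER_CUBIC))
```

```text
(no output)
```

View pics/top0z.png

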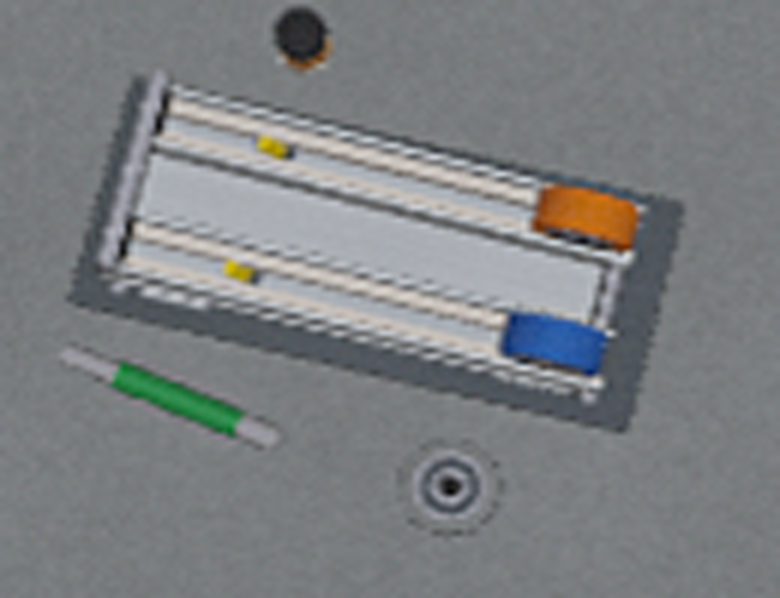

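View pics/scene0z.png

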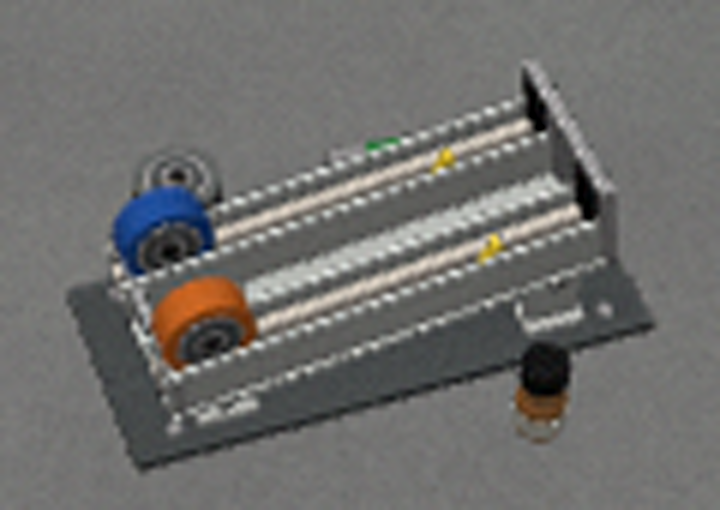

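```bash
cat > h.py <<'E'
import numpy as np, cv2
from scipy.spatial.transform import Rotation as R
def proj(im,P):
    T=im["T"];Pc=(np.asarray(P)-T[:3,3])@T[:3,:3]
    Pc=Pc*[1,-1,-1]
    return cv2.projectPoints(Pc.reshape(-1,1,3),np.zeros(3),np.zeros(3),im["mtx"],np.array(im["D"]))[0].reshape(-1,2)
def trackT(p):
    x,y,yaw=p[:3]; return R.from_euler('ZY',[yaw,-np.radians(8)]).as_matrix(), np.array([x,y,0.06])
def mask(im,c,roi=None):
    h=cv2.cvtColor(im["color"],cv2.COLOR_RGB2HSV).astype(int);H,S,V=h[...,0],h[...,1],h[...,2]
    m={"blue":(H>100)&(H<125)&(S>120)&(V>50),"orange":(H>5)&(H<17)&(S>150)&(V>90),"yellow":(H>22)&(H<33)&(S>120)&(V>90)}[c]
    if roi: 
        z=np.zeros_like(m);z[roi[1]:roi[3],roi[0]:roi[2]]=1;m=m&z
    return m
ROI={"top":(160,145,275,215),"scene":(228,155,330,225)}
def cyl(c,ax_y,Rm,t,):
    a=np.linspace(0,2*np.pi,60)
    P=np.array([[c[0]+.026*np.cos(k),c[1]+s*.011,c[2]+.026*np.sin(k)] for k in a for s in(-1,1)])
    return P@Rm.T+t
def polycent(uv):
    hl=cv2.convexHull(uv.astype(np.float32)).reshape(-1,2)
    M=cv2.moments(hl.reshape(-1,1,2)); return np.array([M["m10"]/M["m00"],M["m01"]/M["m00"]]),hl
E
python3 - <<'E'
from h import *
from station import ctrl
from scipy.optimize import least_squares
ims={n:ctrl.get_image(n) for n in("top","scene")}
obs=[]
for n,im in ims.items():
    for c in("blue","orange","yellow"):
        m=mask(im,c,ROI[n]).astype(np.uint8)
        k,l,s,ce=cv2.connectedComponentsWithStats(m,connectivity=8)
        for i in range(1,k):
            if s[i,4]>=4: print(n,c,s[i],ce[i].round(2))
E
```

```text
top blue [239 195  17  11 124] [247.15 199.35]
top orange [205 149   4   3   5] [206.8 150.2]
top orange [244 173  17  11 122] [252.51 177.14]
top yellow [198 164   5   4  12] [199.83 165.25]
top yellow [193 186   4   3  10] [194.3 187.2]
scene blue [239 181  16  15 113] [245.77 186.27]
scene orange [245 196  18  16 119] [252.51 201.54]
scene orange [306 215   7   5  14] [308.07 217.14]
scene yellow [292 175   4   4   8] [293.38 176.5 ]
scene yellow [300 189   4   5   8] [301.38 191.12]
```

```bash
cat > fit.py <<'E'
from h import *
from station import ctrl
from scipy.optimize import least_squares
ims={n:ctrl.get_image(n) for n in("top","scene")}
def bb(im,c,roi):
    m=mask(im,c,roi).astype(np.uint8);k,l,s,ce=cv2.connectedComponentsWithStats(m)
    i=1+np.argmax(s[1:,4]);x,y,w,h,_=s[i];return np.array([x-.5,x+w-.5,y-.5,y+h-.5])
B={(n,c):bb(ims[n],c,ROI[n]) for n in ims for c in("blue","orange")}
Y={"top":[(194.3,187.2),(199.8,165.25)],"scene":[(293.4,176.5),(301.4,191.1)]}
def res(p,full=False):
    Rm,t=trackT(p);r=[];lab=[]
    for n in ims:
        for c,y in(("blue",.034),("orange",-.034)):
            uv=proj(ims[n],cyl((-.0995,y,.026),0,Rm,t));mb=np.array([uv[:,0].min(),uv[:,0].max(),uv[:,1].min(),uv[:,1].max()])
            d=mb-B[n,c]
            if n=="scene": d=np.array([d[0],d[1],d[2]])
            r+=list(d)
            if full:print(n,c,d.round(2))
        yy=proj(ims[n],np.array([[.064,.034,.005],[.064,-.034,.005]])@Rm.T+t)-Y[n]
        if full:print(n,"yellow",yy.round(2))
        r+=list(yy.ravel())
    return np.array(r)
s=least_squares(res,[.45,.1,np.radians(80)],loss="soft_l1",x_scale=[.01,.01,.1]);print(s.x,np.degrees(s.x[2]),s.cost);res(s.x,True)
Rm,t=trackT(s.x);print("blue",Rm@[-.0995,.034,.026]+t,"home",Rm@[.089,.034,.026]+t,"up",Rm[:,0])
for n,im in ims.items():
    a=cv2.resize(im["color"][:,:,::-1],None,fx=4,fy=4,interpolation=cv2.INTER_CUBIC)
    def dl(P,c):
        uv=proj(im,np.array(P)@Rm.T+t);cv2.polylines(a,[np.int32((uv+.5)*4)],True,c,1)
    for y in(.034,-.034):
        for s_ in(-1,1):
            dl([[-.0995+.026*np.cos(k),y+s_*.011,.026+.026*np.sin(k)] for k in np.linspace(0,6.28,40)],(0,255,0))
        dl([[-.12,y-.01225,.014],[.115,y-.01225,.014],[.115,y+.01225,.014],[-.12,y+.01225,.014]],(0,0,255))
    dl([[.115,-.052,0],[.115,.052,0],[.115,.052,.038],[.115,-.052,.038]],(255,0,255))
    x0,y0,x1,y1=ROI[n];a=a[(y0-10)*4:(y1+15)*4,(x0-10)*4:(x1+15)*4]
    cv2.imwrite(f"pics/fit_{n}.png",cv2.resize(a,None,fx=1.4,fy=1.4))
E
python3 fit.py
```

```text
[0.55925382 0.05908598 1.33228871] 76.33452024932392 3.741083268346622
top blue [-0.37  1.42 -0.43  0.31]
top orange [ 0.02  1.66 -0.58  0.46]
top yellow [[-0.65 -0.21]
 [-0.46 -0.08]]
scene blue [-0.93  0.57  0.01]
scene orange [-0.33 -0.27  0.17]
scene yellow [[ 0.41 -0.69]
 [ 0.55 -0.73]]
blue [ 0.50208305 -0.0321399   0.07189925] home [0.54618329 0.14924144 0.09813338] up [0.23395356 0.9622352  0.1391731 ]
```

View pics/fit_top.png

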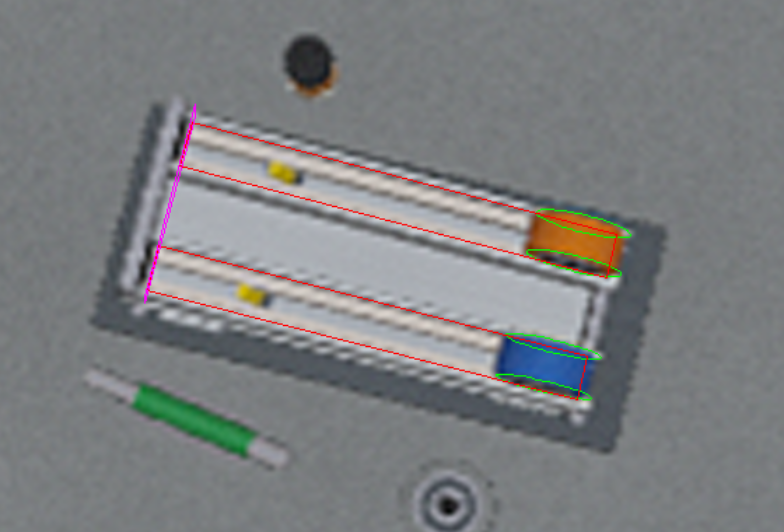

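View pics/fit_scene.png

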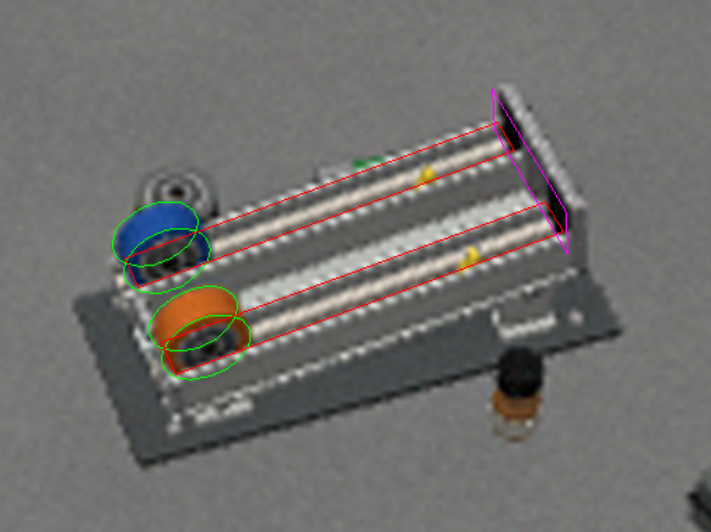

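```bash
cat > rel.py <<'E'
import sys
from h import *
from station import ctrl
TP=[0.55925382,0.05908598,1.33228871]
def rel(xyz):
    """track-frame TCP target (m), tool x along track x, z = -track z -> shift cm, turn deg in present tool axes"""
    Rm,t=trackT(TP);o=ctrl.get_obs();R0=R.from_rotvec(o["tool_rot"]).as_matrix();p0=np.array(o["tool_pos"])
    Rt=Rm@np.diag([1,-1,-1.]);P=Rm@np.array(xyz)+t
    return R0.T@(P-p0)*100,R.from_matrix(R0.T@Rt).as_rotvec(degrees=True),P
def now():
    Rm,t=trackT(TP);o=ctrl.get_obs();R0=R.from_rotvec(o["tool_rot"]).as_matrix()
    print("t",o["t"],"track xyz mm",((np.array(o["tool_pos"])-t)@Rm*1000).round(1),"orient err deg",R.from_matrix((Rm@np.diag([1,-1,-1.])).T@R0).as_rotvec(degrees=True).round(2),"F track",(np.array(o["contact_force"])@Rm).round(2),"open",o["opening"],"q",np.round(o["q"],2))
E
python3 -c "
from rel import *
now()
for p in ([-.165,.034,.12],[-.165,.034,.020]): print(*[np.round(v,2) for v in rel(p)])"
```

```text
t 0.3 track xyz mm [-669.5  169.3  266.6] orient err deg [-3.79 -7.36 54.71] F track [-0.35 -0.13  0.24] open 0.08546483413803821 q [-1.31  0.05  1.61 -0.    1.48 -0.12]
[ 41.03 -34.68   7.53] [  3.79   7.36 -54.71] [ 0.48 -0.11  0.16]
[ 41.83 -35.81  17.43] [  3.79   7.36 -54.71] [ 0.49 -0.09  0.06]
```

Emit:
play_rows:
  motion:
    - [[0,3,-2.5,0,0.3,0.5,-4],[1,6,-5,0,0.6,1,-8],[1,9,-7.5,0.5,0.9,1.5,-12],[1,12,-10,1,1.1,2.1,-16],[1,15,-12.5,1.5,1.4,2.6,-20],[1,18,-15,2,1.6,3.2,-24],[1,21,-17.5,2.5,1.9,3.7,-28],[1,24,-20,3,2.2,4.3,-32],[1,27,-22.5,3.5,2.5,4.8,-36],[1,30,-25,4,2.7,5.4,-40],[1,33,-27.5,5,3,5.9,-44],[1,36,-30,6,3.3,6.4,-48],[1,39,-32.5,7,3.6,7,-52],[1,41,-34.7,7.5,3.8,7.4,-54.7],[1,41,-34.7,7.5,3.8,7.4,-54.7],[1,41,-34.7,7.5,3.8,7.4,-54.7]]
  newtons: 40

```text
t: 2.3
tool_pos: [0.4833, -0.1083, 0.1564]
tool_rot: [-2.399, -1.885, -0.168]
contact_force: [0.1, -0.7, 0.2]
opening: 0.0004
```

```bash
cat > look.py <<'E'
import sys
from rel import *
k=sys.argv[1]
now()
for n,(x0,y0,x1,y1) in {"top":(150,130,290,235),"scene":(200,120,340,235)}.items():
    im=ctrl.get_image(n);a=im["color"][y0:y1,x0:x1,::-1]
    cv2.imwrite(f"pics/{n}_{k}.png",cv2.resize(a,None,fx=5,fy=5,interpolation=cv2.INTER_CUBIC))
now()
E
python3 look.py 1; python3 -c "
from rel import *
for p in ([-.165,.034,.12],[-.165,.034,.020]): print(*[np.round(v,2) for v in rel(p)])"
```

```text
t 2.3 track xyz mm [-165.4   34.2  120.6] orient err deg [-0.04  0.    0.03] F track [-0.66 -0.3   0.32] open 0.00039556973870555736 q [-0.45 -0.2   1.99  0.14  1.39 -0.24]
t 2.4 track xyz mm [-165.8   34.1  120.8] orient err deg [-0.06  0.02  0.08] F track [-0.21  0.1   0.92] open 7.844779590805305e-05 q [-0.45 -0.2   1.99  0.14  1.39 -0.24]
[0.08 0.01 0.08] [ 0.06 -0.02 -0.08] [ 0.48 -0.11  0.16]
[ 0.08  0.   10.08] [ 0.06 -0.02 -0.08] [ 0.49 -0.09  0.06]
```

View pics/top_1.png

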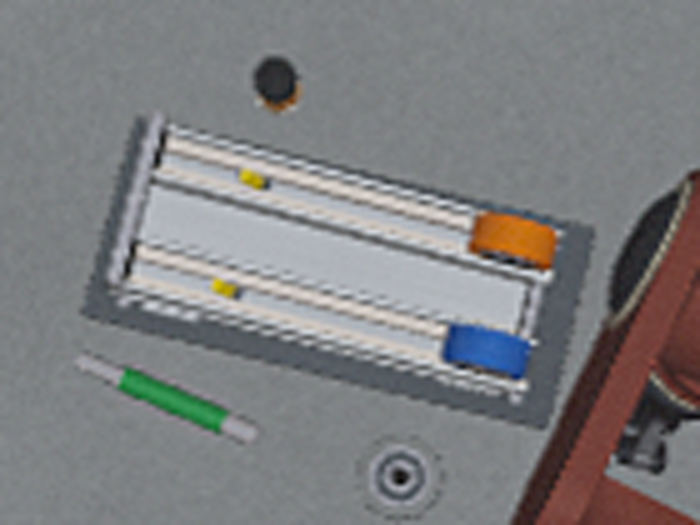

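View pics/scene_1.png

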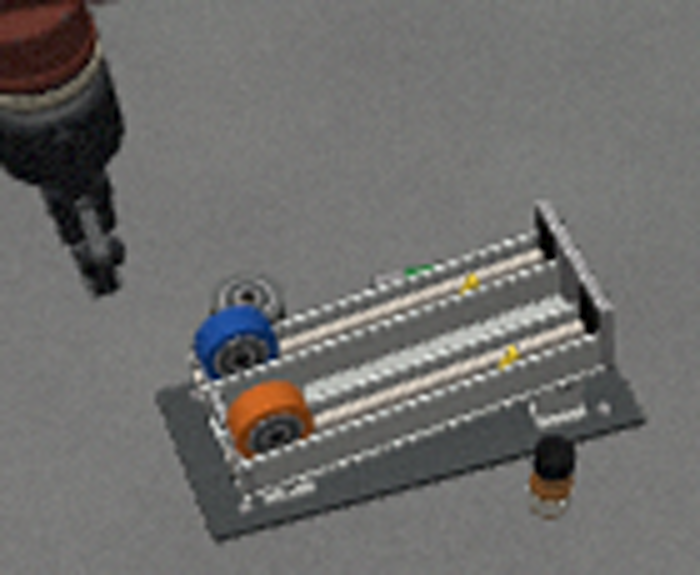

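Emit:
play_rows:
  motion:
    - [[1,0,0,2.5,0,0,0],[1,0,0,5,0,0,0],[1,0,0,7.5,0,0,0],[1,0.1,0,9.5,0,0,0],[1,0.1,0,10,0,0,0],[1,0.1,0,10,0,0,0]]

```text
t: 3.15
tool_pos: [0.4871, -0.0949, 0.058]
tool_rot: [-2.401, -1.883, -0.169]
contact_force: [-0.1, -0.1, -0.1]
opening: 0.0001
```

```bash
python3 look.py 2; python3 -c "
from rel import *
print(proj(ctrl.get_image('scene'),[ctrl.get_obs()['tool_pos']]))"
```

```text
t 3.15 track xyz mm [-165.3   33.8   21.2] orient err deg [-0.08  0.01  0.13] F track [-0.12  0.04 -0.11] open 6.882017789442411e-05 q [-0.42 -0.08  2.05  0.15  1.19 -0.24]
t 3.25 track xyz mm [-165.1   33.1   22. ] orient err deg [-0.18 -0.01  0.1 ] F track [ 0.71  0.09 -0.21] open -9.737819987253298e-05 q [-0.42 -0.08  2.05  0.15  1.19 -0.24]
[[227.45799654 196.63452679]]
```

View pics/scene_2.png

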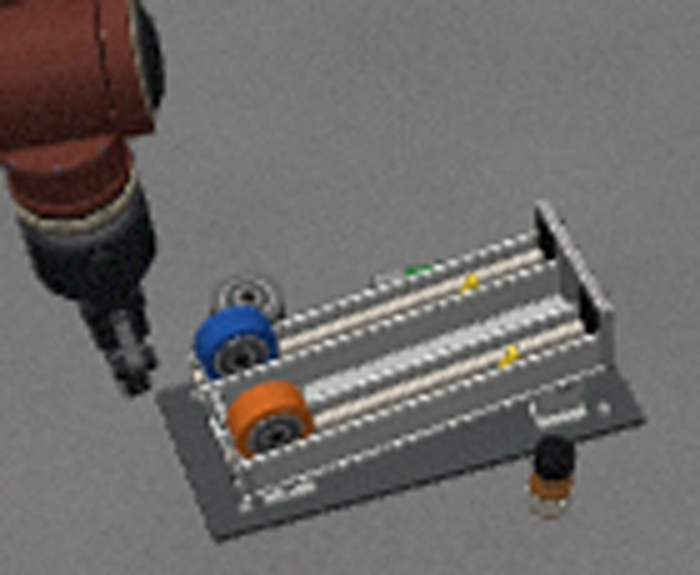

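View pics/top_2.png

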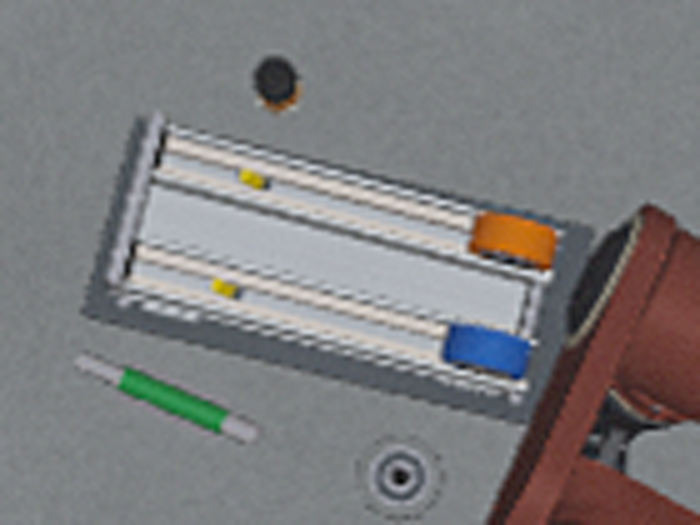

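Emit:
play_rows:
  motion:
    - [[1,0.8,0,0.2,0,0,0],[1,1.6,0,0.2,0,0,0],[1,2.0,0,0.2,0,0,0],[1,2.4,0,0.2,0,0,0],[1,2.8,0,0.2,0,0,0],[1,3.2,0,0.2,0,0,0],[1,3.6,0,0.2,0,0,0],[1,4.0,0,0.2,0,0,0],[1,4.4,0,0.2,0,0,0],[1,4.8,0,0.2,0,0,0]]

```text
t: 4.55
tool_pos: [0.4992, -0.0483, 0.0637]
tool_rot: [-2.402, -1.885, -0.171]
contact_force: [0.2, -1.0, 1.6]
opening: 0.0005
```

```bash
python3 look.py 3
```

```text
t 4.55 track xyz mm [-116.8   33.    20.1] orient err deg [-0.19 -0.01  0.09] F track [-0.75 -0.42  1.67] open 0.0004817459406071543 q [-0.32 -0.08  2.05  0.15  1.19 -0.14]
t 4.65 track xyz mm [-116.5   33.1   20. ] orient err deg [-0.18  0.02  0.07] F track [ 0.57  0.36 -0.19] open 3.617876382430715e-05 q [-0.32 -0.08  2.05  0.15  1.19 -0.14]
```

View pics/scene_3.png

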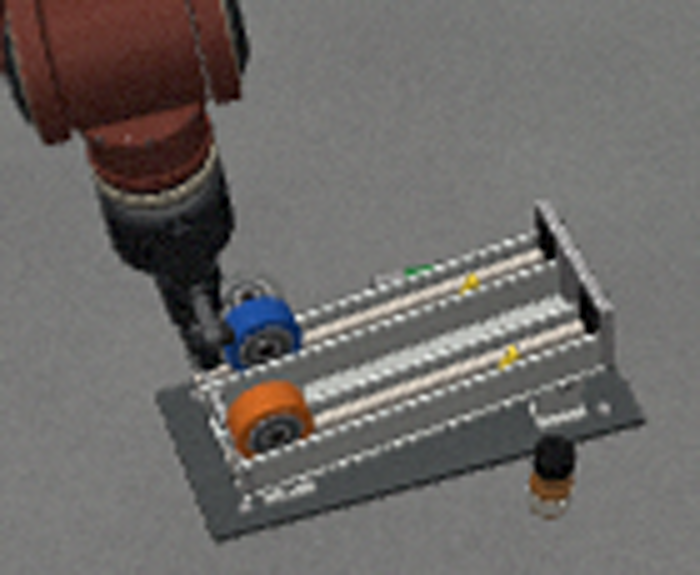

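View pics/top_3.png

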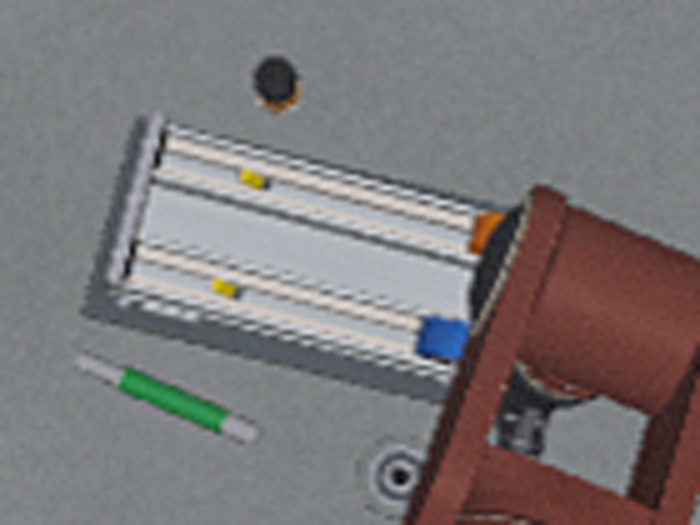

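Emit:
play_rows:
  motion:
    - [[1,0.5,-0.1,0,0,0,0],[1,1.0,-0.1,0,0,0,0],[1,1.6,-0.1,0,0,0,0],[1,2.2,-0.1,0,0,0,0],[1,2.8,-0.1,0,0,0,0],[1,3.4,-0.1,0,0,0,0],[1,4.0,-0.1,0,0,0,0],[1,4.6,-0.1,0,0,0,0],[1,5.2,-0.1,0,0,0,0],[1,5.8,-0.1,0,0,0,0],[1,6.4,-0.1,0,0,0,0],[1,7.0,-0.1,0,0,0,0],[1,7.6,-0.1,0,0,0,0],[1,8.2,-0.1,0,0,0,0],[1,8.8,-0.1,0,0,0,0],[1,9.4,-0.1,0,0,0,0],[1,9.8,-0.1,0,0,0,0],[1,10.2,-0.1,0,0,0,0],[1,10.5,-0.1,0,0,0,0]]

```text
t: 7.02
tool_pos: [0.523, 0.0535, 0.0783]
tool_rot: [-2.401, -1.885, -0.171]
contact_force: [0.4, -0.6, -0.2]
opening: -0.0001
```

```bash
python3 look.py 4
```

```text
t 7.025 track xyz mm [-11.3  34.   20. ] orient err deg [-0.18  0.02  0.07] F track [-0.53 -0.59 -0.16] open -9.603488054944503e-05 q [-0.11 -0.06  2.    0.15  1.19  0.07]
t 7.125 track xyz mm [-11.2  34.   20. ] orient err deg [-0.17  0.05  0.06] F track [ 0.35 -0.37 -0.29] open -1.4365697795143367e-05 q [-0.11 -0.06  2.    0.15  1.19  0.07]
```

View pics/scene_4.png

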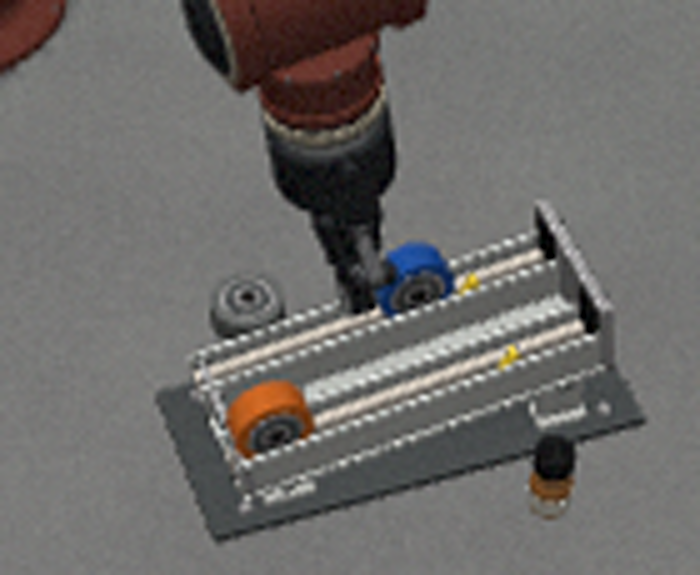

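View pics/top_4.png

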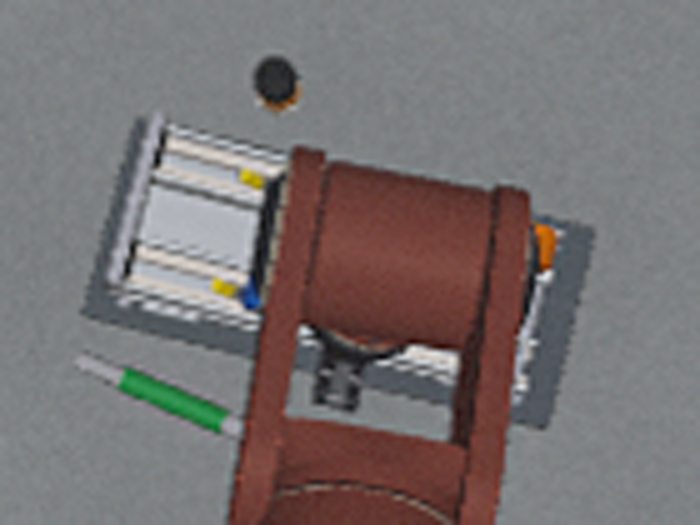

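Emit:
play_rows:
  motion:
    - [[1,0.4,0,0,0,0,0],[1,0.8,0,0,0,0,0],[1,1.2,0,0,0,0,0],[1,1.6,0,0,0,0,0],[1,2.0,0,0,0,0,0],[1,2.4,0,0,0,0,0],[1,2.8,0,0,0,0,0],[1,3.1,0,0,0,0,0],[1,3.4,0,0,0,0,0],[1,3.7,0,0,0,0,0],[1,4.0,0,0,0,0,0],[1,4.3,0,0,0,0,0],[1,4.6,0,0,0,0,0],[1,4.9,0,0,0,0,0],[1,5.2,0,0,0,0,0],[1,5.4,0,0,0,0,0],[1,5.6,0,0,0,0,0],[1,5.7,0,0,0,0,0]]

```text
t: 9.38
tool_pos: [0.5363, 0.1087, 0.0862]
tool_rot: [-2.401, -1.885, -0.172]
contact_force: [-0.1, -2.2, 0.1]
opening: 0.0001
```

```bash
python3 look.py 5
```

```text
t 9.375 track xyz mm [46. 34. 20.] orient err deg [-0.16  0.05  0.06] F track [-2.09 -0.43  0.38] open 0.00013461368205634603 q [-0.01 -0.03  1.96  0.15  1.19  0.18]
t 9.475 track xyz mm [46.  34.1 19.9] orient err deg [-0.16  0.06  0.06] F track [-0.35 -0.42  0.75] open 4.581168250833367e-05 q [-0.01 -0.03  1.96  0.15  1.19  0.18]
```

View pics/scene_5.png

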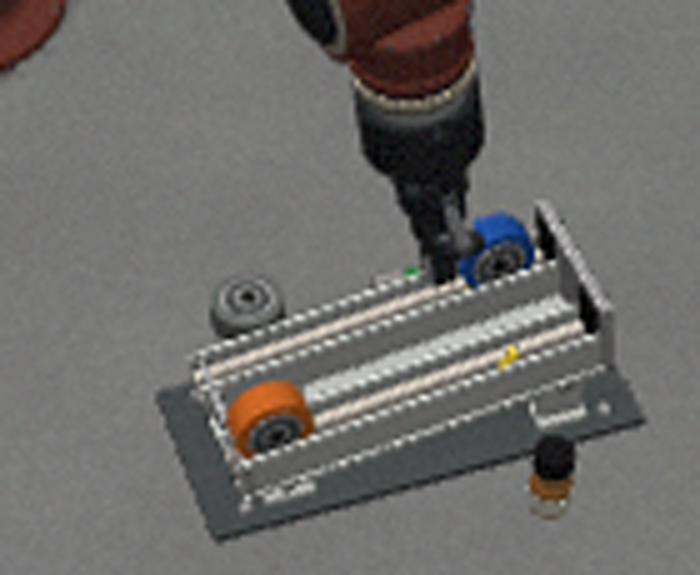

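Emit:
play_rows:
  motion:
    - [[1,0.15,0,0,0,0,0],[1,0.3,0,0,0,0,0],[1,0.4,0,0,0,0,0],[1,0.5,0,0,0,0,0]]

```text
t: 9.98
tool_pos: [0.5375, 0.1136, 0.0869]
tool_rot: [-2.401, -1.884, -0.172]
contact_force: [-0.7, -0.2, 0.2]
opening: -0.0
```

```bash
python3 look.py 6
```

```text
t 9.975 track xyz mm [51.1 34.1 19.9] orient err deg [-0.16  0.07  0.06] F track [-0.36  0.58  0.3 ] open -3.573554535038194e-05 q [ 0.   -0.03  1.95  0.15  1.18  0.19]
t 10.075 track xyz mm [51.2 34.1 19.9] orient err deg [-0.16  0.08  0.06] F track [0.1  0.36 0.47] open 1.2746332488689848e-05 q [ 0.   -0.03  1.95  0.15  1.18  0.19]
```

View pics/scene_6.png

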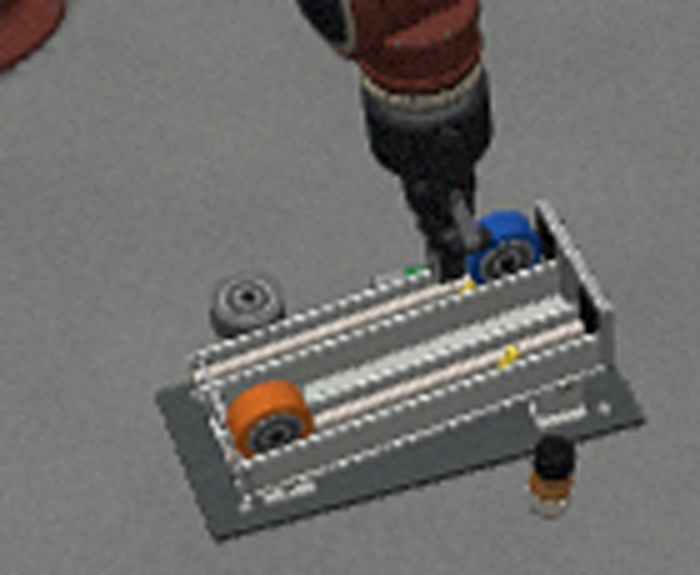

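Emit:
play_rows:
  motion:
    - [[1,0.1,0,0,0,0,0],[1,0.2,0,0,0,0,0],[1,0.2,0,0,0,0,0]]

```text
t: 10.45
tool_pos: [0.538, 0.1157, 0.0872]
tool_rot: [-2.4, -1.884, -0.172]
contact_force: [-0.7, -1.6, 0.8]
opening: 0.0004
```

```bash
python3 look.py 7
```

```text
t 10.45 track xyz mm [53.3 34.  19.9] orient err deg [-0.16  0.08  0.05] F track [-1.62  0.3   1.02] open 0.0004113822065727482 q [ 0.01 -0.03  1.95  0.15  1.18  0.19]
t 10.55 track xyz mm [53.3 34.1 19.9] orient err deg [-0.16  0.08  0.06] F track [-0.68 -0.07  0.07] open -0.00023147275208514588 q [ 0.01 -0.03  1.95  0.15  1.18  0.19]
```

View pics/scene_7.png

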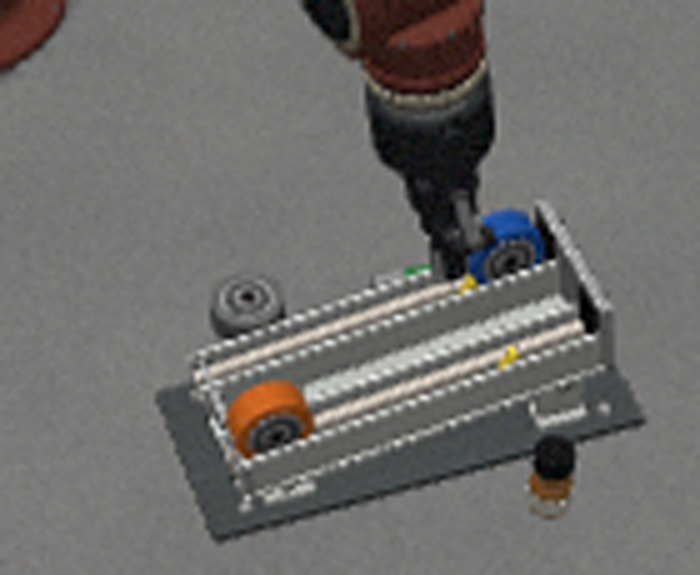

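Emit:
play_rows:
  motion:
    - [[1,0.1,0,0,0,0,0],[1,0.1,0,0,0,0,0]]

```text
t: 10.8
tool_pos: [0.5382, 0.1167, 0.0873]
tool_rot: [-2.4, -1.884, -0.172]
contact_force: [-0.3, -0.2, -0.0]
opening: -0.0001
```

Emit:
play_rows:
  motion:
    - [[1,0.1,0,0,0,0,0],[1,0.1,0,0,0,0,0]]

```text
t: 11.05
tool_pos: [0.5385, 0.1178, 0.0875]
tool_rot: [-2.4, -1.884, -0.172]
contact_force: [-0.2, -1.3, 0.6]
opening: -0.0001
```

```bash
python3 look.py 8
```

```text
t 11.05 track xyz mm [55.4 34.  19.9] orient err deg [-0.17  0.1   0.05] F track [-1.2  -0.14  0.74] open -8.450752852758161e-05 q [ 0.01 -0.02  1.95  0.15  1.18  0.2 ]
t 11.15 track xyz mm [55.4 34.  19.9] orient err deg [-0.16  0.1   0.06] F track [0.17 0.41 1.56] open 0.00010210070323280315 q [ 0.01 -0.02  1.95  0.15  1.18  0.2 ]
```

View pics/scene_8.png

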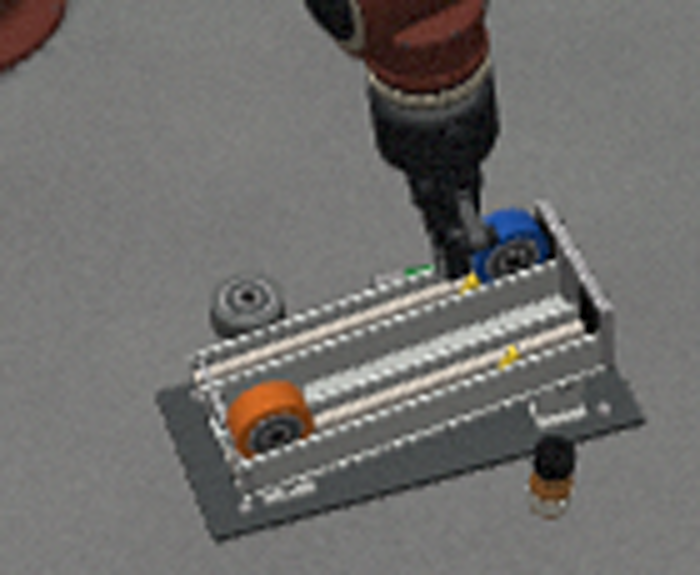

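Emit:
play_rows:
  motion:
    - [[1,0.1,0,0,0,0,0],[1,0.1,0,0,0,0,0]]

```text
t: 11.4
tool_pos: [0.5386, 0.1182, 0.0875]
tool_rot: [-2.401, -1.885, -0.171]
contact_force: [-1.3, -4.4, 0.7]
opening: -0.0002
```

Emit:
play_rows:
  motion:
    - [[1,0.1,0,0,0,0,0],[1,0.1,0,0,0,0,0]]

```text
t: 11.65
tool_pos: [0.5386, 0.1183, 0.0875]
tool_rot: [-2.402, -1.886, -0.168]
contact_force: [-1.7, -5.9, 1.0]
opening: -0.0
```

```bash
python3 look.py 9
```

```text
t 11.65 track xyz mm [55.9 34.  19.9] orient err deg [-0.14 -0.1   0.04] F track [-5.96  0.25  1.84] open -5.61680305048806e-06 q [ 0.01 -0.02  1.95  0.14  1.19  0.2 ]
t 11.75 track xyz mm [55.9 34.  19.9] orient err deg [-0.14 -0.1   0.04] F track [-5.3   0.    2.85] open 0.00016204121154833015 q [ 0.01 -0.02  1.95  0.14  1.19  0.2 ]
```

View pics/scene_9.png

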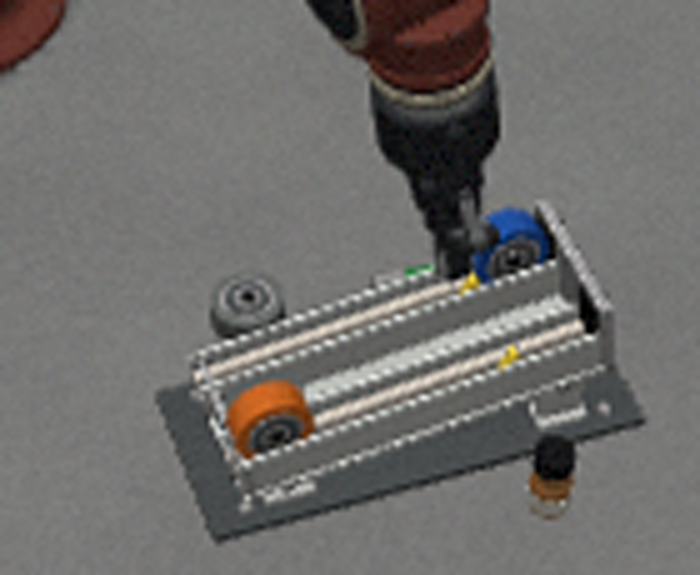

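Emit:
play_rows:
  motion:
    - [[1,0,0,0,0,0,0],[1,-0.1,0,0,0,0,0],[1,-0.2,0,0,0,0,0],[1,-0.3,0,0,0,0,0],[1,-0.4,0,0,0,0,0],[1,-0.5,0,0,0,0,0],[1,-0.6,0,0,0,0,0],[1,-0.7,0,0,0,0,0],[1,-0.8,0,0,0,0,0],[1,-0.9,0,0,0,0,0],[1,-1.0,0,0,0,0,0],[1,-1.1,0,0,0,0,0],[1,-1.2,0,0,0,0,0],[1,-1.2,0,0,0,0,0]]

```text
t: 13.5
tool_pos: [0.5358, 0.1067, 0.0858]
tool_rot: [-2.402, -1.886, -0.168]
contact_force: [-0.2, 0.1, 0.0]
opening: -0.0002
```

```bash
python3 look.py 10
```

```text
t 13.5 track xyz mm [43.9 34.1 19.9] orient err deg [-0.14 -0.09  0.05] F track [0.1  0.2  0.02] open -0.0001744582296963151 q [-0.01 -0.03  1.96  0.14  1.19  0.18]
t 13.6 track xyz mm [43.9 34.  19.9] orient err deg [-0.14 -0.1   0.04] F track [0.07 0.42 0.31] open -0.00022692075050049143 q [-0.01 -0.03  1.96  0.14  1.19  0.18]
```

View pics/scene_10.png

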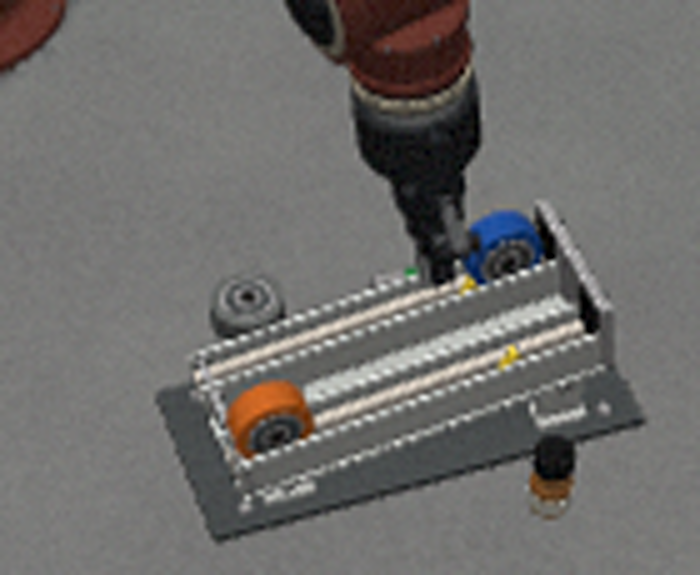

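Emit:
play_rows:
  motion:
    - [[1,-0.5,0,0,0,0,0],[1,-1.2,0,0,0,0,0],[1,-2,0,0,0,0,0],[1,-3,0,-0.5,0,0,0],[1,-4,0,-2,0,0,0],[1,-5,0,-5,0,0,0],[1,-6,0,-8,0,0,0],[1,-9,0,-11,0,0,0],[1,-13,0,-13,0,0,0],[1,-18,0,-14,0,0,0],[1,-23,0,-14,0,0,0],[1,-28,0,-14,0,0,0],[1,-32,0,-14,0,0,0],[1,-34,0,-14,0,0,0],[1,-34,0,-14,0,0,0],[1,-34,0,-14,0,0,0]]

```text
t: 15.6
tool_pos: [0.4514, -0.2383, 0.1782]
tool_rot: [-2.401, -1.887, -0.169]
contact_force: [0.3, -0.0, -0.7]
opening: 0.0001
```

```bash
python3 look.py 11
```

```text
t 15.6 track xyz mm [-295.    34.5  160.8] orient err deg [-0.16 -0.07 -0.01] F track [-0.03 -0.3  -0.68] open 8.124156660014834e-05 q [-0.7  -0.16  1.91  0.13  1.45 -0.48]
t 15.7 track xyz mm [-294.7   34.5  160.7] orient err deg [-0.16 -0.09 -0.05] F track [ 0.5  -0.4   0.75] open 0.0003547316391602408 q [-0.7  -0.16  1.91  0.13  1.45 -0.48]
```

View pics/scene_11.png

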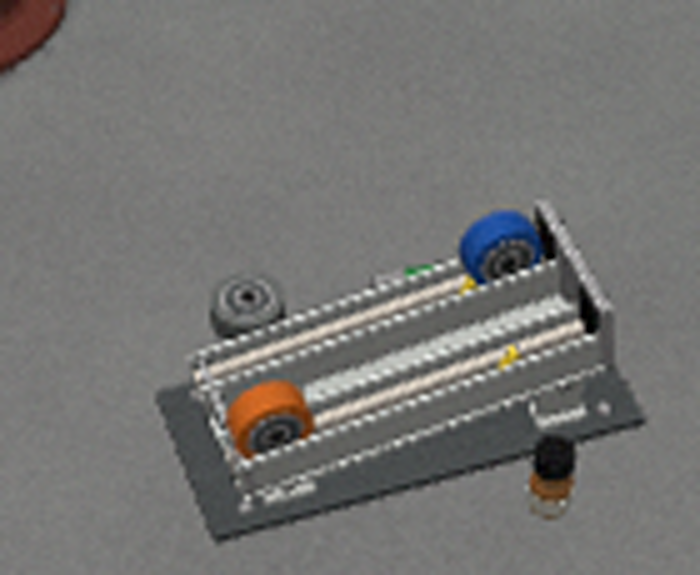

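View pics/top_11.png

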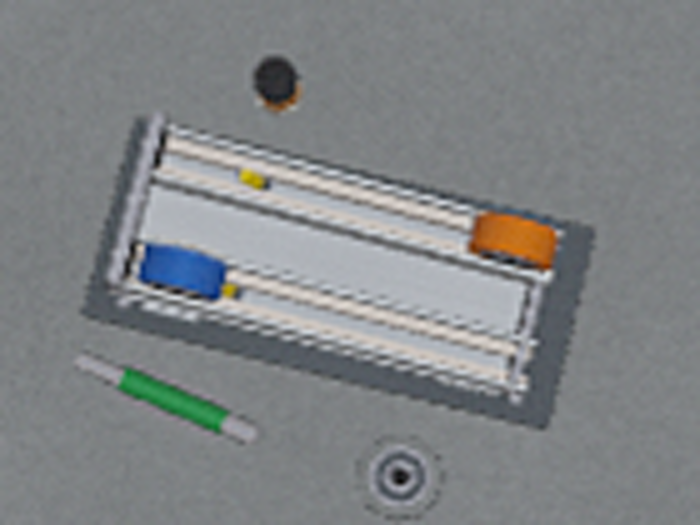

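Run:
```python
from rel import *
im=ctrl.get_image("top")
def bb(c):
    m=mask(im,c,ROI["top"]).astype(np.uint8);k,l,s,ce=cv2.connectedComponentsWithStats(m);i=1+np.argmax(s[1:,4]);return s[i],ce[i]
Rm,t=trackT(TP)
for c in("blue","orange"):print(c,*bb(c))
# project model centroid (top band) and compare to reference at foot: (247.15,199.35)
f=lambda x:proj(im,[Rm@[x,.034,.045]+t])[0]
off=np.array([247.15,199.35])-f(-.0995)
ce=bb("blue")[1]
xs=np.arange(.06,.1,.0005);e=[np.linalg.norm(f(x)+off-ce) for x in xs];i=np.argmin(e);print("x",xs[i],"err px",e[i],"travel",xs[i]+.0995)
```

```text
blue [178 179  17  11 125] [186.032 183.512]
orange [244 173  17  11 121] [252.52066116 177.11570248]
x 0.08400000000000002 err px 0.11154243934946112 travel 0.18350000000000002
```

```bash
python3 -c "
from station import ctrl
print(ctrl.finish_job())"
```

```text
the job is handed in; nothing more can be done
None
```

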